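# Assemble the tiered pastry stand

### The job

Put the pastry stand together on the counter, building up from its marble base one part at a time: first the long dark wooden column, then the blue plate, the short pale column, the white plate and last the steel knob, each slipped over the pin of the part below until it is fully seated and upright. Lower the plates into place, do not drop them, and leave the paper roll and the two coin rolls beside the work where they are.

Things in the scene. Friction and masses are not known exactly. Their poses are not given: they have to be found in the camera images.
- stand_seat (a point): Base: white marble disc 180 mm across, 18 mm thick, fixed; at its centre a steel boss 36 mm across, its flat top (shoulder) 28 mm above the worktop, and on it a tapered steel pin 18 mm long, 19 mm across for its lowest 5 mm, 8 mm at the tip. The point: centre of the shoulder, foot of the pin; z up. The next part's underside rests on the shoulder, the pin in its hole with 1.5 mm play all round; so at every joint.
- dark_column_mid (a point): Long column: dark wood cylinder with steel end bands, 34 mm across, 80 mm tall without the tapered steel pin 18 mm long, 19 mm across for its lowest 5 mm, 8 mm at the tip on its top. Blind hole 22 mm across, 20 mm deep, in the centre of its underside. The point: on its axis, 40 mm above its underside. Loose, upright, z up, round (yaw is of no matter); 120 g.
- blue_plate_grip (a point): Medium plate: blue dish 132 mm across, rim 14 mm high, floor 8 mm thick; lies flat. Take it by its central steel boss, 36 mm across, flat top 44 mm above the underside; on that a tapered steel pin 18 mm long, 19 mm across for its lowest 5 mm, 8 mm at the tip. Blind hole 22 mm across, 20 mm deep, in the centre of its underside. The point: on the axis in the boss, 30 mm above the underside. Loose, upright, z up, round (yaw is of no matter); 240 g.
- pale_column_mid (a point): Short column: pale wood cylinder with steel end bands, 34 mm across, 50 mm tall without the tapered steel pin 18 mm long, 19 mm across for its lowest 5 mm, 8 mm at the tip on its top. Blind hole 22 mm across, 20 mm deep, in the centre of its underside. The point: on its axis, 25 mm above its underside. Loose, upright, z up, round (yaw is of no matter); 80 g.
- white_plate_grip (a point): Small plate: white dish 104 mm across, rim 14 mm high, floor 8 mm thick; lies flat. Take it by its central steel boss, 36 mm across, flat top 44 mm above the underside; on that a tapered steel pin 18 mm long, 19 mm across for its lowest 5 mm, 8 mm at the tip. Blind hole 22 mm across, 20 mm deep, in the centre of its underside. The point: on the axis in the boss, 30 mm above the underside. Loose, upright, z up, round (yaw is of no matter); 170 g.
- top_knob_mid (a point): Knob: all steel, 44 mm tall, no pin; head 39 mm across from 20 to 38 mm above its underside, foot 33 mm across. Blind hole 22 mm across, 20 mm deep, in the centre of its underside. The point: on its axis, 22 mm above its underside. Loose, upright, z up, round (yaw is of no matter); 70 g.
- paper_roll_mid (a point): Bystander: plain white till-paper roll standing on end, 66 mm across, 58 mm tall. The point is at its centre.
- coins_mid (a point): Bystander: yellow paper roll of coins standing on end, 28 mm across, 56 mm tall. The point is at its centre.
- blue_coins_mid (a point): Bystander: blue paper roll of coins standing on end, 26 mm across, 48 mm tall. The point is at its centre.
Things that resemble listed ones, but are neither listed nor needed, are in the scene too. What is shaped like the part that bears pale_column_mid but green or orange is not meant.

How it is judged:
By the outcome, as a careful person would: the job done as asked, in the order asked, and still so for the second after the job is handed in, with the robot touching nothing.
It also fails if it takes over 128 s, if anything falls off the work surface, if the arm or the gripper's body presses on something with over 40 N, if the wrist force passes 120 N, or if a joint passes its speed limit or range.

### The arm

A 6-joint arm with a two-finger parallel gripper is mounted at the origin on a cart in front of the work surface, level with it; the furniture and walls round the work are solid. World frame = base frame: x ahead of the robot, y to its left, z up, the work surface at z = 0. Lengths are in m, angles in degrees, forces in N, time in s.
With the tool pointing down it reaches from about 0.35 to 0.875 m from the base axis. Payload 4.2 kg.
Tool frame: the origin (TCP) lies on the centre line of the jaws, within the pads' length; the fingertips stand 19 mm ahead of it and the grasp point (between the pads) is the TCP; x points along the fingers, y is the direction in which the jaws open and shut, and the axes are right-handed (so a half turn about x gives the same grasp; the last joint's range is limited). The gripper opens to 87 mm and grips with 3 to 60 N. Pads are 19 mm wide; open, the fingers measure 117 mm over their backs; the gripper's body (75 mm by 190 mm) begins 51 mm behind the grasp point.
Start: joints at [-50.386, 22.042, 0.453, 0, -68.411, -14.817], TCP at [0.262, -0.567, 0.242] pointing down, gripper open.
Joint ranges: [-179.83, 179.83], [-69.29, 118.12], [-61.27, 80.66], [-181.25, 117.63], [-171.15, -9.14], [-177.46, 177.46]. Speed limits (degrees/s): [159.86, 159.86, 180, 180, 180, 180].

### API

Orientations are given as a 3x3 rotation matrix whose columns are the frame's x, y, z axes.
In Python, from station import * gives the robot as it stands.
- The arm moves only by the shell command python3 -m creep 'ROWS'. ROWS is JSON, a list of rows, each a list of 5 numbers: the opening, from 0 (shut) to 1 (fully open), then the shift along the world's x, y, z in mm, then the turn about the world's z in rad. In form: [[jaw, x, y, z, turn], ...]. A call has exactly 8 rows; each row is the pose to reach, as a shift and turn from the pose measured when the call began; what a row does not reach only later rows make up. A row lasts 1/10 s, in which the tool goes at most 50 mm and 8.59 degrees, less where a joint would pass 70% of its speed; a pose out of reach is approached as far as the arm can. A call with a gripper value outside its range is refused whole. The fingers move at their own pace and stop on an object; the grip force is fixed at half the most. Time passes only in rows, so rows that repeat a pose let the fingers close, or fill a call up. It gives the time, the measured TCP pose, the force and the opening at its end, in the units of the state.
- sense(): the state, without advancing time (a new reading comes with each control period).
- capture(name): name is "side" or "top" or "wrist"; returns a dict with "image" (400x640x3 uint8, blue, green, red), "z_map" (400x640 float32, m along the optical axis (not along the pixel's ray), 0 where there is no reading), "mtx" (3x3 intrinsics, pixels), "eye" and "attitude" of the camera in the world. Camera axes: x right, y up, looking along -z (the intrinsics and any distortion apply to the point x, -y, -z); pixel columns grow to the right and rows downward; lengths in m; the calibration is good to about 2 mm. A picture is of the moment at which its call begins.
- finish_job(): hands the job in, once; it reports no verdict.
Trained networks look in a picture, given as the dict that the camera call returned (one of the last four; its "shot" number tells which), for a name from the list of things; names that differ only in an ending like _2 or _b are one class to them, and where a whole thing is asked for, a point or a joint stands for the part that bears it (a point fixed in the world has none). Each returns a list of dicts, best first, with "confidence" (0 to 1); they miss things now and then, are a little off and sometimes report something else, mostly with a low value. They report only what shows in the picture. A call takes as long as a camera call. They do not tell look-alikes from the thing itself.
- look_for(picture, thing): "box" ([left, top, right, bottom] in pixels, round what is visible of it).
- mark_of(picture, thing): "centre" ([column, row] in pixels: a listed point, or the origin of a listed thing).
The state is a dict: "time_s": time; "joints": joint angles; "joint_velocities": joint speeds; "effort": joint torques, N m; "tcp_pos": TCP position; "ee_rot": TCP orientation; "wrist_force": force on the tool from outside, world axes, zero at the start; "moment": the same for the moment, N m; "gripper_width": opening from 0.0 (shut) to 1.0 (fully open).
Only numpy, scipy, OpenCV 4.12 (cv2) and the standard library are available. Lean on these libraries where they do the work, as an engineer would, in place of code of your own. Each camera call takes 0.05 s, during which the arm holds its last target.

## Working session

There is one attempt and no reset: what is moved stays moved. The work goes in short steps, Python scripts to look and compute and a shell command to move; the robot and the scene stay as the last step left them, time stands still between calls to the robot, and variables do not carry over. Pictures are saved under pics/ and viewed, and the job is handed in when it is done.

```bash
mkdir -p pics; ls
python3 - <<'E'
from station import *
import cv2,pickle
s=sense();print(s)
for n in ("top","side","wrist"):
    p=capture(n);cv2.imwrite(f"pics/{n}0.png",p["image"]);pickle.dump(p,open(f"{n}0.pkl","wb"));print(n,p["mtx"],p["eye"],p["attitude"],p.keys())
E
```

```text
pics
{'time_s': 0.0, 'joints': array([-5.03851990e+01,  2.20925505e+01,  3.79755659e-01, -2.99560994e-02,
       -6.84127471e+01, -1.48159428e+01]), 'joint_velocities': array([ 0.03029341,  0.02354993,  0.00580004, -0.05155504,  0.09299947,
       -0.06197577]), 'effort': array([ 5.19967107e-04, -3.90664709e+01,  1.87410539e+01,  4.22009736e+00,
        1.09809585e-02, -1.72517030e-04]), 'tcp_pos': array([ 0.26192213, -0.56684208,  0.24043806]), 'ee_rot': array([[-1.02256423e-03, -4.19257733e-01,  9.07866679e-01],
       [ 1.99787502e-03,  9.07864485e-01,  4.19258971e-01],
       [-9.99997481e-01,  2.24252339e-03, -9.07251979e-05]]), 'wrist_force': array([1.13427216, 0.55188922, 0.2160284 ]), 'moment': array([-0.03389484,  0.01764831, -0.03190241]), 'gripper_width': 1.0011200237671443}
top [[504.03814124   0.         322.6919949 ]
 [  0.         504.03814124 208.66137527]
 [  0.           0.           1.        ]] [ 0.37758926 -0.10197093  1.69528781] [[ 0.00640216  0.99825101 -0.05877009]
 [-0.99992366  0.00701183  0.0101735 ]
 [ 0.01056779  0.05870047  0.9982197 ]] dict_keys(['image', 'z_map', 'mtx', 'eye', 'attitude', 'shot'])
side [[416.49188309   0.         320.96769054]
 [  0.         416.49188309 197.45282852]
 [  0.           0.           1.        ]] [0.25428439 0.70534871 0.72035604] [[-0.97141263  0.13729153 -0.1936712 ]
 [-0.23694467 -0.61107195  0.75528028]
 [-0.01465345  0.77957816  0.6261335 ]] dict_keys(['image', 'z_map', 'mtx', 'eye', 'attitude', 'shot'])
wrist [[358.24392649   0.         317.90981056]
 [  0.         358.24392649 199.04995414]
 [  0.           0.           1.        ]] [ 0.19641462 -0.59578055  0.38323548] [[-0.4196141  -0.87655032 -0.2357616 ]
 [ 0.90770012 -0.40460535 -0.11124298]
 [ 0.00211966 -0.26067996  0.96542295]] dict_keys(['image', 'z_map', 'mtx', 'eye', 'attitude', 'shot'])
```

View pics/top0.png

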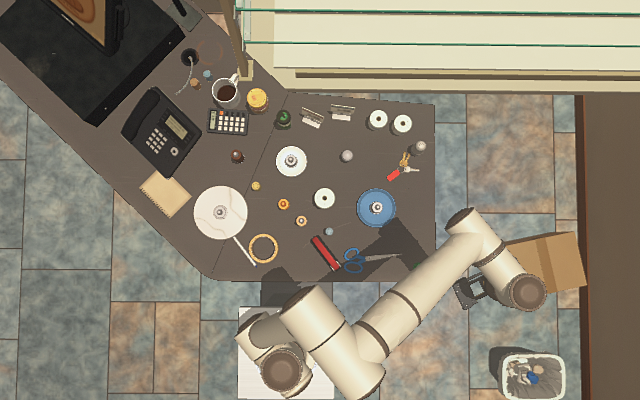

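View pics/side0.png

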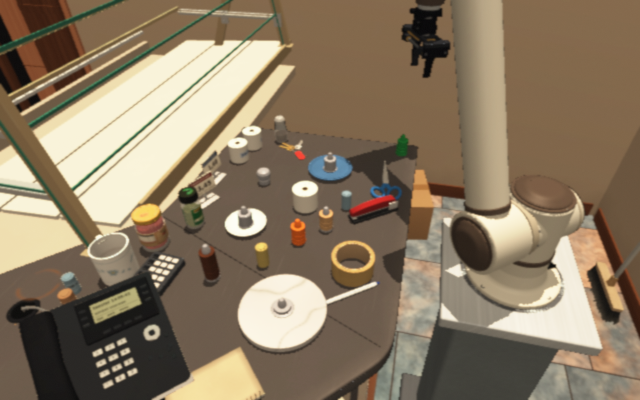

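View pics/wrist0.png

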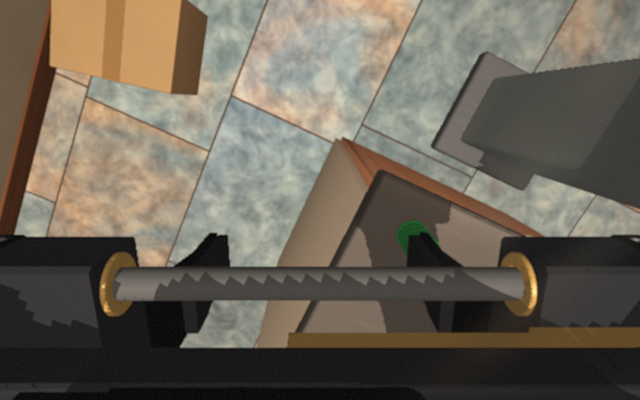

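Run:
```python
import cv2
a=cv2.imread("pics/top0.png");b=cv2.imread("pics/side0.png")
cv2.imwrite("pics/topc.png",cv2.resize(a[90:280,190:440],None,fx=3.1,fy=3.1,interpolation=cv2.INTER_CUBIC))
cv2.imwrite("pics/sidec.png",cv2.resize(b[110:290,190:430],None,fx=3.2,fy=3.2,interpolation=cv2.INTER_CUBIC))
```

```text
(no output)
```

View pics/topc.png

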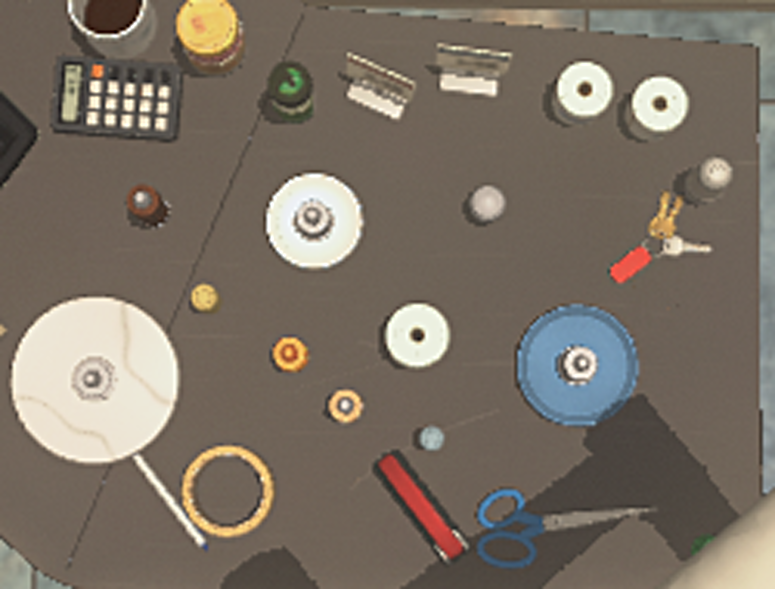

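View pics/sidec.png

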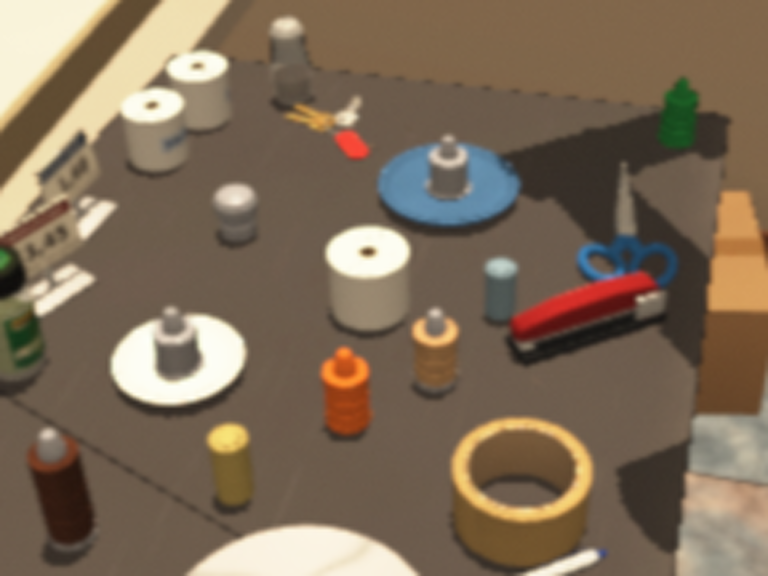

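```bash
cat > h.py <<'E'
import numpy as np,pickle,cv2
def und(p,uv,z=None,d=None):
    m=p["mtx"];R=np.array(p["attitude"]);e=np.array(p["eye"])
    r=np.array([(uv[0]-m[0,2])/m[0,0],-(uv[1]-m[1,2])/m[1,1],-1.])
    w=R@r
    if z is not None: t=(z-e[2])/w[2]
    else: t=d
    return e+t*w
def dep(p,uv,k=1):
    u,v=int(round(uv[0])),int(round(uv[1]))
    w=p["z_map"][v-k:v+k+1,u-k:u+k+1];w=w[w>0]
    return float(np.median(w)) if w.size else None
Z=dict(stand_seat=.028,dark_column_mid=.04,blue_plate_grip=.03,pale_column_mid=.025,white_plate_grip=.03,top_knob_mid=.022,paper_roll_mid=.029,coins_mid=.028,blue_coins_mid=.024)
E
python3 - <<'E'
from station import *
from h import *
ps={n:capture(n) for n in ("top","side")}
for t in Z:
  for n,p in ps.items():
    for r in mark_of(p,t)[:4]:
      if r["confidence"]<.15: continue
      c=r["centre"];d=dep(p,c);q=und(p,c,z=Z[t]);qq=und(p,c,d=d) if d else None
      print(t,n,round(r["confidence"],2),np.round(c,1),q.round(4),None if qq is None else qq.round(4))
E
```

```text
stand_seat top 0.65 [218.8 211.8] [0.4629 0.2244 0.028 ] [0.4622 0.2216 0.042 ]
stand_seat side 0.58 [280.  305.6] [0.4665 0.2255 0.028 ] [0.4645 0.2301 0.0347]
dark_column_mid top 0.7 [239.6 152.7] [0.6584 0.157  0.04  ] [0.6517 0.1508 0.0796]
dark_column_mid top 0.26 [295.  160.3] [ 0.6346 -0.0262  0.04  ] [ 0.6342 -0.0264  0.0426]
dark_column_mid side 0.84 [209.9 266.3] [0.6438 0.1699 0.04  ] [0.639  0.1766 0.0485]
blue_plate_grip top 0.61 [374.3 209.9] [ 0.4727 -0.2899  0.03  ] [ 0.4719 -0.2883  0.0449]
blue_plate_grip top 0.34 [328.2 228.4] [ 0.4105 -0.1376  0.03  ] [ 0.4102 -0.1372  0.0457]
blue_plate_grip side 0.95 [327.5 165.1] [ 0.485  -0.2786  0.03  ] [ 0.4851 -0.2789  0.0298]
pale_column_mid top 0.55 [285.1 204.9] [0.4876 0.0058 0.025 ] [0.4858 0.0041 0.0513]
pale_column_mid top 0.53 [302.8 222. ] [ 0.4312 -0.0534  0.025 ] [ 0.4302 -0.0543  0.0563]
pale_column_mid top 0.45 [418.1 269.4] [ 0.2772 -0.4354  0.025 ] [ 0.3124 -0.3186  0.6103]
pale_column_mid side 0.66 [324.2 217.4] [ 0.4424 -0.0574  0.025 ] [ 0.4364 -0.0327  0.0475]
pale_column_mid side 0.63 [298.7 233.6] [0.48
[... 749 characters left out ...]
  0.0527]
paper_roll_mid side 0.72 [307.7 196.1] [ 0.504  -0.1264  0.029 ] [ 0.4947 -0.0954  0.0548]
coins_mid top 0.54 [252.8 184.4] [0.5548 0.1135 0.028 ] [0.5521 0.1103 0.053 ]
coins_mid side 0.65 [260.7 256.2] [0.5513 0.1065 0.028 ] [0.5471 0.115  0.0378]
coins_mid side 0.56 [346.1 200.5] [ 0.401  -0.1319  0.028 ] [ 0.4001 -0.1268  0.0322]
blue_coins_mid top 0.5 [327.3 231. ] [ 0.402  -0.1347  0.024 ] [ 0.4016 -0.1343  0.0471]
blue_coins_mid top 0.35 [219.5 209.7] [0.4701 0.223  0.024 ] [0.4693 0.22   0.0394]
blue_coins_mid side 0.59 [345.1 200.2] [ 0.4046 -0.1374  0.024 ] [ 0.4027 -0.1265  0.033 ]
blue_coins_mid side 0.26 [329.1 161.4] [ 0.4867 -0.3073  0.024 ] [ 0.4808 -0.2813  0.0419]
```

```bash
cat >> h.py <<'E'
def cloud(p):
    m=p["mtx"];d=p["z_map"];v,u=np.mgrid[0:d.shape[0],0:d.shape[1]]
    r=np.stack([(u-m[0,2])/m[0,0]*d,-(v-m[1,2])/m[1,1]*d,-d],-1)
    w=r@np.array(p["attitude"]).T+np.array(p["eye"])
    return w,d>0
def near(p,xy,rad,zlo,zhi):
    w,ok=cloud(p);k=ok&(np.hypot(w[...,0]-xy[0],w[...,1]-xy[1])<rad)&(w[...,2]>zlo)&(w[...,2]<zhi)
    q=w[k];return q
def mid(q): # min enclosing circle
    (x,y),r=cv2.minEnclosingCircle((q[:,:2]*1000).astype(np.float32));return (round(x,1),round(y,1)),round(r,1)
E
python3 - <<'E'
from h import *
for n in("top","side"):
  p=pickle.load(open(n+"0.pkl","rb"))
  for nm,xy,rad,lo,hi in [("base disc",(.465,.225),.12,.010,.023),("base boss",(.465,.225),.04,.024,.05),("dark",(.648,.16),.035,.07,.11),("blue rim",(.475,.29*-1),.09,.006,.03),("blue boss",(.475,-.29),.03,.034,.07),("pale",(.435,-.055),.035,.04,.08),("white rim",(.637,-.015),.07,.005,.025),("white boss",(.637,-.015),.03,.034,.07),("knob",(.65,-.2),.035,.025,.06),("orange",(.487,.007),.035,.04,.08),("paper",(.51,-.127),.05,.05,.07),("coins",(.55,.11),.03,.045,.07),("bcoins",(.402,-.135),.03,.037,.06)]:
    q=near(p,xy,rad,lo,hi)
    if len(q)>3: print(n,nm,len(q),mid(q),"mean",(q.mean(0)*1000).round(1),"zmax",(q[:,2].max()*1000).round(1))
  q=near(p,(.4,-.0),.05,-.02,.02);print("table z",np.median(q[:,2]),q[:,2].std())
E
```

```text
top base disc 1958 ((457.8, 236.0), 112.3) mean [463.2 222.2  17.2] zmax 23.0
top base boss 112 ((463.6, 226.0), 38.0) mean [460.8 223.5  30.1] zmax 48.6
top dark 86 ((647.2, 164.1), 17.1) mean [645.9 162.6  83.4] zmax 104.1
top blue rim 943 ((475.1, -290.0), 89.7) mean [ 481.4 -296.3   11.2] zmax 29.8
top blue boss 97 ((481.3, -296.2), 18.4) mean [ 481.7 -295.8   47.2] zmax 67.7
top pale 83 ((435.8, -47.7), 16.7) mean [435.3 -47.8  54. ] zmax 70.1
top white rim 617 ((637.0, -14.2), 69.3) mean [635.7 -11.4  10.9] zmax 24.6
top white boss 93 ((636.3, -10.8), 17.9) mean [635.6 -11.   46.9] zmax 65.8
top knob 106 ((655.2, -197.6), 19.3) mean [ 653.6 -196.9   40.3] zmax 56.1
top orange 84 ((490.7, 11.7), 16.8) mean [490.3  11.6  53.5] zmax 73.8
top paper 293 ((510.6, -122.6), 32.9) mean [ 510.5 -122.4   57.5] zmax 69.0
top coins 55 ((549.3, 103.1), 13.9) mean [548.7 101.7  55.4] zmax 67.0
top bcoins 45 ((402.7, -138.8), 12.3) mean [ 402.3 -138.7   46.6] zmax 57.3
table z -0.00018862690549492633 0.003918277962436392
side base disc 5071 ((448.9, 241.1), 115.1) mean [462.4 231.7  17.3] zmax
[... 269 characters left out ...]
4), 18.8) mean [ 481.7 -288.9   44.7] zmax 61.3
side pale 141 ((436.5, -47.4), 18.7) mean [436.4 -41.6  51.7] zmax 67.6
side white rim 702 ((639.0, -10.6), 52.6) mean [636.6  -5.8  10.7] zmax 24.8
side white boss 147 ((637.5, -8.6), 17.7) mean [635.6  -4.7  45.3] zmax 62.7
side knob 128 ((655.2, -195.0), 19.2) mean [ 652.9 -189.5   37.3] zmax 46.3
side orange 152 ((491.9, 14.1), 17.1) mean [490.3  17.8  52. ] zmax 69.9
side paper 349 ((510.8, -122.5), 35.2) mean [ 510.8 -119.1   56.2] zmax 59.3
side coins 116 ((551.3, 103.3), 14.5) mean [549.7 105.   53.3] zmax 58.5
side bcoins 67 ((403.1, -138.5), 14.2) mean [ 403.8 -135.3   44.6] zmax 49.2
table z -0.000534192080950513 0.003606134059331411
```

```bash
python3 -m creep '[[1,20,38,0,-0.05],[1,43,80,0,-0.1],[1,65,122,0,-0.15],[1,88,165,0,-0.2],[1,110,207,0,-0.25],[1,133,249,0,-0.3],[1,155,292,0,-0.36],[1,178,335,0,-0.433]]' | tail -c 600
```

```text
time_s: 1.95
tcp_pos: [0.4407, -0.2305, 0.242]
ee_rot: [[0.001, 0.003, 1.0], [-0.0, 1.0, -0.003], [-1.0, -0.0, 0.001]]
wrist_force: [1.8, -0.0, -0.7]
gripper_width: 1.005
```

```bash
python3 -m creep '[[1,22,42,0,0],[1,44,84,0,0],[1,66,126,0,0],[1,88,168,0,0],[1,110,210,0,0],[1,132,252,0,0],[1,154,294,0,0],[1,176,336,0,0]]' | tail -c 600
python3 -m creep '[[1,18,35,0,0],[1,30,58,0,0],[1,30,58,0,0],[1,30,58,0,0],[1,30,58,0,0],[1,30,58,0,0],[1,30,58,0,0],[1,30,58,0,0]]' | tail -c 600
cat > w.py <<'E'
from station import *
from h import *
import sys
p=capture("wrist");s=sense();cv2.imwrite(f"pics/{sys.argv[1]}.png",p["image"]);pickle.dump((p,s),open(sys.argv[1]+".pkl","wb"))
print(s["time_s"],s["tcp_pos"].round(4),s["wrist_force"].round(1),s["gripper_width"])
E
python3 w.py w1
```

```text
time_s: 2.75
tcp_pos: [0.6174, 0.1074, 0.2422]
ee_rot: [[0.001, 0.003, 1.0], [-0.0, 1.0, -0.003], [-1.0, -0.0, 0.001]]
wrist_force: [1.2, -0.9, 0.0]
gripper_width: 0.998
time_s: 3.55
tcp_pos: [0.6473, 0.1647, 0.2427]
ee_rot: [[0.002, 0.003, 1.0], [0.0, 1.0, -0.003], [-1.0, 0.0, 0.002]]
wrist_force: [0.1, 0.2, 0.0]
gripper_width: 1.002
3.6 [0.6473 0.1648 0.2425] [ 0.6  0.1 -0.7] 0.9993756283039544
```

View pics/w1.png

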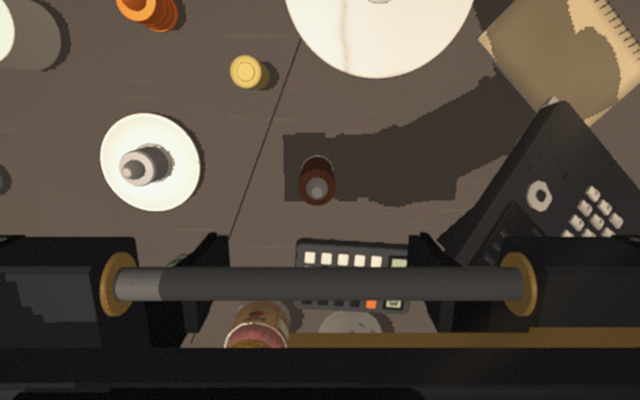

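Run:
```python
from h import *
p,s=pickle.load(open("w1.pkl","rb"))
for nm,xy,rad,lo,hi in [("dark",(.647,.164),.035,.074,.085),("darkpin",(.647,.164),.03,.092,.11),("white boss",(.637,-.011),.03,.04,.048),("coins",(.55,.103),.03,.05,.06)]:
    q=near(p,xy,rad,lo,hi); print(nm,len(q),mid(q),(q.mean(0)*1000).round(1),q[:,2].max())
```

```text
dark 797 ((647.5, 164.7), 16.9) [646.  164.6  79.5] 0.0848827048044315
darkpin 196 ((647.0, 164.3), 7.1) [646.5 164.6  96.1] 0.09879723848620259
white boss 733 ((637.4, -10.1), 18.2) [635.7  -7.   43.4] 0.04799299894667025
coins 817 ((549.7, 102.5), 13.6) [549.6 102.9  54.9] 0.057478962855379234
```

```bash
python3 -m creep '[[0.8,0,0,-45,0],[0.8,0,0,-90,0],[0.8,0,0,-135,0],[0.8,0,0,-165,0],[0.8,0,0,-182,0],[0.8,0,0,-182,0],[0,0,0,-182,0],[0,0,0,-182,0]]' | tail -c 600
python3 -m creep '[[0,0,0,0,0],[0,0,0,0,0],[0,0,0,0,0],[0,0,0,0,0],[0,0,0,0,0],[0.6,0,0,0,0],[0.6,0,0,0,0],[0.6,0,0,0,0]]' | tail -c 600
```

```text
time_s: 4.4
tcp_pos: [0.6484, 0.1653, 0.0625]
ee_rot: [[0.005, 0.003, 1.0], [0.001, 1.0, -0.003], [-1.0, 0.001, 0.005]]
wrist_force: [0.6, -0.0, 0.1]
gripper_width: 0.692
time_s: 5.2
tcp_pos: [0.6482, 0.1652, 0.062]
ee_rot: [[0.004, 0.003, 1.0], [0.001, 1.0, -0.003], [-1.0, 0.001, 0.004]]
wrist_force: [-0.2, -0.3, -0.1]
gripper_width: 0.558
```

```bash
python3 -c "
from station import *
print(sense()['joints'].round(1))"
```

```text
[ 2.820e+01  3.530e+01 -5.000e+00  1.000e-01 -4.950e+01 -1.184e+02]
```

```bash
python3 -m creep '[[0.6,0,0,0,0.145],[0.6,0,0,0,0.29],[0.6,0,0,0,0.435],[0.6,0,0,0,0.58],[0.6,0,0,0,0.725],[0.6,0,0,0,0.87],[0.6,0,0,0,1.015],[0.6,0,0,0,1.16]]' | tail -c 600
python3 -m creep '[[0.6,0,0,0,0.145],[0.6,0,0,0,0.29],[0.6,0,0,0,0.41],[0,0,0,0,0.41],[0,0,0,0,0.41],[0,0,0,0,0.41],[0,0,0,0,0.41],[0,0,0,0,0.41]]' | tail -c 600
```

```text
time_s: 6.0
tcp_pos: [0.648, 0.1652, 0.0617]
ee_rot: [[0.0, -0.918, 0.397], [0.004, 0.397, 0.918], [-1.0, 0.002, 0.004]]
wrist_force: [-0.1, 0.1, 0.2]
gripper_width: 0.602
time_s: 6.8
tcp_pos: [0.648, 0.1652, 0.0616]
ee_rot: [[-0.002, -1.0, -0.001], [0.004, -0.001, 1.0], [-1.0, 0.002, 0.004]]
wrist_force: [0.7, -0.5, -0.2]
gripper_width: 0.382
```

```bash
python3 -m creep '[[0,0,0,30,0],[0,0,0,70,0],[0,0,0,110,0],[0,-36,27,120,0],[0,-75,55,120,0],[0,-112,82,120,0],[0,-150,110,120,0],[0,-184,125,120,0]]' | tail -c 600
python3 w.py w2
```

```text
time_s: 7.6
tcp_pos: [0.4621, 0.2916, 0.1816]
ee_rot: [[-0.002, -1.0, -0.002], [0.004, -0.002, 1.0], [-1.0, 0.002, 0.004]]
wrist_force: [0.3, 0.2, -1.5]
gripper_width: 0.384
7.65 [0.458  0.292  0.1815] [-5.4 -1.4 -2.5] 0.3827296517459103
```

View pics/w2.png

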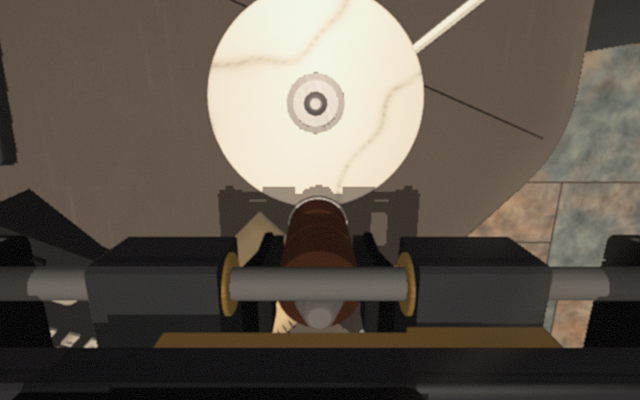

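```bash
python3 w.py w3
python3 - <<'E'
from h import *
for f in("w2","w3"):
  p,s=pickle.load(open(f+".pkl","rb"))
  for nm,xy,rad,lo,hi in [("disc",(.464,.224),.1,.013,.021),("boss",(.464,.224),.03,.024,.032),("pin",(.464,.224),.03,.042,.052)]:
    q=near(p,xy,rad,lo,hi); print(nm,len(q),mid(q),(q.mean(0)*1000).round(1),q[:,2].max())
E
```

```text
7.7 [0.4603 0.2913 0.1818] [ 1.1 -0.  -0.1] 0.3823968229280547
disc 34614 ((463.6, 223.2), 90.2) [463.5 220.   17.6] 0.02099937366835697
boss 1187 ((463.5, 223.6), 18.0) [463.4 223.3  27.6] 0.031991001298870725
pin 209 ((463.1, 223.4), 6.4) [463.5 223.5  44.8] 0.04766523081465868
disc 34622 ((463.4, 223.5), 90.1) [463.6 220.1  17.6] 0.020999690175789953
boss 1193 ((463.5, 223.5), 18.0) [463.4 223.2  27.6] 0.03192218452469259
pin 213 ((463.3, 223.6), 6.3) [463.4 223.5  44.8] 0.04767062628818658
```

```bash
python3 -m creep '[[0,2,-40,0,0],[0,3,-67,-20,0],[0,3,-67,-45,0],[0,3,-67,-60,0],[0,3,-67,-66,0],[0,3,-67,-66,0],[0,3,-67,-66,0],[0,3,-67,-66,0]]' | tail -c 600
python3 w.py w4
```

```text
time_s: 8.5
tcp_pos: [0.4639, 0.2249, 0.1167]
ee_rot: [[-0.002, -1.0, -0.006], [0.005, -0.006, 1.0], [-1.0, 0.002, 0.005]]
wrist_force: [0.9, 0.2, -1.0]
gripper_width: 0.383
8.55 [0.4638 0.2249 0.1166] [-0.  -0.2 -1.4] 0.38316717652839133
```

View pics/w4.png

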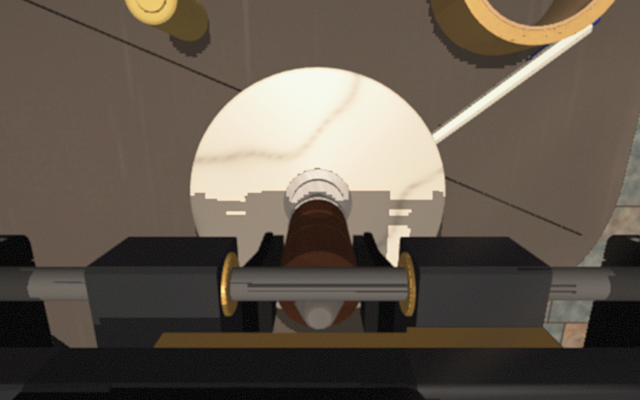

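```bash
python3 -m creep '[[0,0,-0.5,-6,0],[0,0,-0.5,-12,0],[0,0,-0.5,-17,0],[0,0,-0.5,-22,0],[0,0,-0.5,-25,0],[0,0,-0.5,-27,0],[0,0,-0.5,-28,0],[0,0,-0.5,-28,0]]' | tail -c 600
python3 w.py w5
```

```text
time_s: 9.35
tcp_pos: [0.4637, 0.2243, 0.0894]
ee_rot: [[-0.002, -1.0, -0.006], [0.005, -0.006, 1.0], [-1.0, 0.002, 0.005]]
wrist_force: [-1.9, -0.8, 5.4]
gripper_width: 0.382
9.4 [0.4637 0.2243 0.0894] [-3.   0.2  6.5] 0.38549826771228785
```

```bash
python3 -m creep '[[0.6,0,0,0,0],[0.6,0,0,0,0],[0.6,0,0,0,0],[0.6,0,0,0,0],[0.6,0,0,20,0],[0.6,0,0,60,0],[0.6,0,0,100,0],[0.6,0,0,140,0]]' | tail -c 600
python3 w.py w6
python3 - <<'E'
from h import *
p,s=pickle.load(open("w6.pkl","rb"))
for nm,xy,rad,lo,hi in [("shoulder",(.464,.224),.03,.103,.112),("pin",(.464,.224),.03,.122,.13)]:
    q=near(p,xy,rad,lo,hi); print(nm,len(q),mid(q),(q.mean(0)*1000).round(1),q[:,2].max())
E
```

```text
time_s: 10.2
tcp_pos: [0.4636, 0.2241, 0.2308]
ee_rot: [[-0.002, -1.0, -0.006], [0.004, -0.006, 1.0], [-1.0, 0.002, 0.004]]
wrist_force: [1.2, 0.8, -0.7]
gripper_width: 0.598
10.25 [0.4671 0.226  0.2385] [2.  1.4 6.3] 0.6006110271044305
shoulder 1003 ((463.1, 224.9), 17.0) [463.  223.3 107.5] 0.11194649979003951
pin 214 ((463.2, 224.7), 6.2) [463.1 224.  124.7] 0.12716625478031737
```

View pics/w6.png

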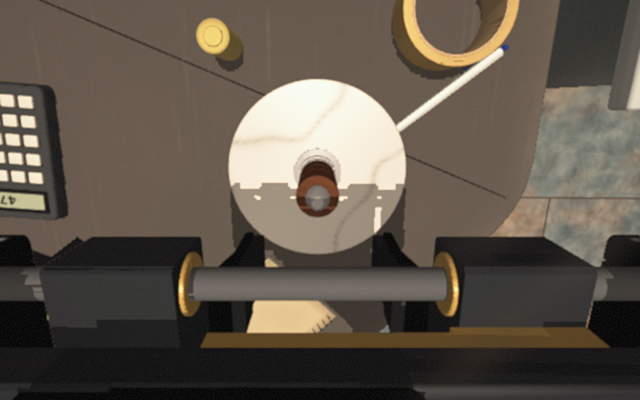

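```bash
python3 -m creep '[[0.6,0,-30,0,0],[0.6,2,-75,0,0],[0.6,4,-123,0,0],[0.6,6,-171,0,0],[0.6,8,-219,0,0],[0.6,10,-267,0,0],[0.6,12,-315,0,0],[0.6,14,-363,0,0]]' | tail -c 600
python3 -m creep '[[0.7,0,-48,0,0],[0.7,2,-96,0,0],[0.7,3,-140,-10,0],[0.7,3,-160,-20,0],[0.7,3,-163,-30,0],[0.7,3,-163,-40,0],[0.7,3,-163,-40,0],[0.7,3,-163,-40,0]]' | tail -c 600
python3 w.py w7
python3 - <<'E'
from h import *
p,s=pickle.load(open("w7.pkl","rb"))
for nm,xy,rad,lo,hi in [("rim",(.482,-.295),.08,.010,.017),("boss",(.482,-.295),.03,.038,.048),("pin",(.482,-.295),.03,.058,.066)]:
    q=near(p,xy,rad,lo,hi); print(nm,len(q),mid(q),(q.mean(0)*1000).round(1),q[:,2].max())
E
```

```text
time_s: 11.05
tcp_pos: [0.4808, -0.1389, 0.2385]
ee_rot: [[0.011, -1.0, -0.008], [0.011, -0.008, 1.0], [-1.0, -0.011, 0.011]]
wrist_force: [1.0, 0.6, 0.7]
gripper_width: 0.597
time_s: 11.85
tcp_pos: [0.484, -0.3009, 0.1986]
ee_rot: [[0.011, -1.0, -0.01], [0.011, -0.01, 1.0], [-1.0, -0.011, 0.011]]
wrist_force: [-1.0, -0.6, 0.4]
gripper_width: 0.706
11.9 [ 0.4843 -0.301   0.1991] [0.3 0.9 0.3] 0.7023002665755462
rim 4419 ((482.5, -295.6), 65.9) [ 482.  -299.3   12.6] 0.016725751287488766
boss 957 ((482.7, -295.8), 18.1) [ 482.5 -297.8   43.4] 0.04793292663802806
pin 171 ((482.5, -296.0), 6.3) [ 482.6 -296.5   60.8] 0.06310148460854237
```

View pics/w7.png

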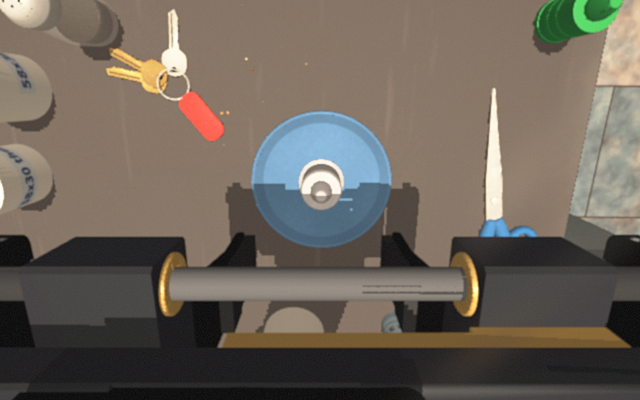

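```bash
python3 -m creep '[[0.7,-1,3,-30,0],[0.7,-1.6,5.2,-75,0],[0.7,-1.6,5.2,-115,0],[0.7,-1.6,5.2,-145,0],[0.7,-1.6,5.2,-162,0],[0.7,-1.6,5.2,-167,0],[0.7,-1.6,5.2,-167,0],[0,-1.6,5.2,-167,0]]' | tail -c 600
python3 -m creep '[[0,0,0,0,0],[0,0,0,0,0],[0,0,0,0,0],[0,0,0,0,0],[0.6,0,0,0,0],[0.6,0,0,0,0],[0.6,0,0,0,-0.1],[0.6,0,0,0,-0.24]]' | tail -c 600
python3 -m creep '[[0.6,0,0,0,-0.145],[0.6,0,0,0,-0.29],[0.6,0,0,0,-0.435],[0.6,0,0,0,-0.58],[0.6,0,0,0,-0.725],[0.6,0,0,0,-0.87],[0.6,0,0,0,-1.015],[0.6,0,0,0,-1.16]]' | tail -c 600
```

```text
time_s: 12.7
tcp_pos: [0.484, -0.2957, 0.0334]
ee_rot: [[0.015, -1.0, -0.011], [0.01, -0.011, 1.0], [-1.0, -0.015, 0.01]]
wrist_force: [-0.0, 0.9, 0.4]
gripper_width: 0.667
time_s: 13.5
tcp_pos: [0.4841, -0.2958, 0.0331]
ee_rot: [[0.017, -0.973, 0.232], [0.006, 0.232, 0.973], [-1.0, -0.015, 0.01]]
wrist_force: [0.3, 0.5, -0.0]
gripper_width: 0.593
time_s: 14.3
tcp_pos: [0.4842, -0.2959, 0.0329]
ee_rot: [[0.012, -0.17, 0.985], [-0.013, 0.985, 0.17], [-1.0, -0.015, 0.01]]
wrist_force: [0.4, 0.6, 0.5]
gripper_width: 0.602
```

```bash
python3 -m creep '[[0.6,0,0,0,-0.1],[0.6,0,0,0,-0.17],[0,0,0,0,-0.17],[0,0,0,0,-0.17],[0,0,0,0,-0.17],[0,0,0,0,-0.17],[0,0,0,20,-0.17],[0,0,0,40,-0.17]]' | tail -c 600
python3 w.py w8
```

```text
time_s: 15.1
tcp_pos: [0.4831, -0.2955, 0.072]
ee_rot: [[0.007, -0.001, 1.0], [-0.014, 1.0, 0.001], [-1.0, -0.014, 0.007]]
wrist_force: [0.3, -1.1, -1.9]
gripper_width: 0.405
15.15 [ 0.4855 -0.2964  0.0761] [1.6 1.  0.2] 0.4080582805837709
```

View pics/w8.png

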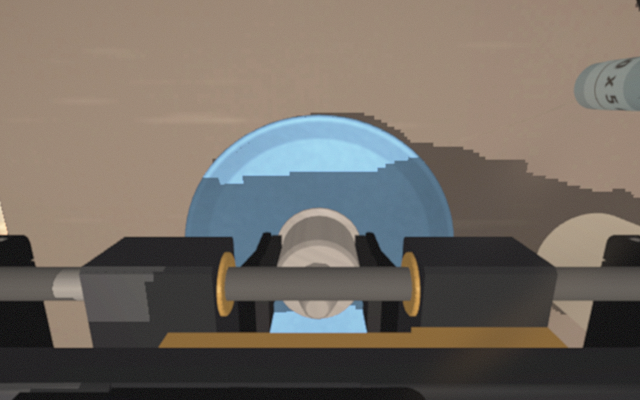

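```bash
python3 -m creep '[[0,0,0,40,0],[0,0,10,80,0],[0,0,40,110,0],[0,-2,85,120,0],[0,-4,130,120,0],[0,-6,175,120,0],[0,-8,220,120,0],[0,-10,265,120,0]]' | tail -c 600
python3 -m creep '[[0,-2,45,0,0],[0,-4,90,0,0],[0,-6,135,0,0],[0,-8,180,0,0],[0,-9,220,0,0],[0,-10,245,0,0],[0,-10,250,0,0],[0,-10,250,0,0]]' | tail -c 600
python3 w.py w9
```

```text
time_s: 15.95
tcp_pos: [0.4745, -0.0297, 0.1953]
ee_rot: [[0.013, -0.001, 1.0], [-0.016, 1.0, 0.002], [-1.0, -0.016, 0.013]]
wrist_force: [0.7, 1.0, -2.0]
gripper_width: 0.406
time_s: 16.75
tcp_pos: [0.4638, 0.2206, 0.1942]
ee_rot: [[0.011, -0.003, 1.0], [-0.017, 1.0, 0.003], [-1.0, -0.017, 0.011]]
wrist_force: [0.0, 0.4, -2.2]
gripper_width: 0.403
16.8 [0.4639 0.2197 0.1944] [-0.1 -0.7 -3.2] 0.40756548455331665
```

```bash
python3 -m creep '[[0,0,4,-5,0],[0,-0.4,4.2,-15,0],[0,-0.4,4.2,-25,0],[0,-0.4,4.2,-32,0],[0,-0.4,4.2,-32,0],[0,-0.4,4.2,-32,0],[0,-0.4,4.2,-32,0],[0,-0.4,4.2,-32,0]]' | tail -c 600
python3 w.py w10
```

```text
time_s: 17.6
tcp_pos: [0.4637, 0.2241, 0.1628]
ee_rot: [[0.012, -0.002, 1.0], [-0.017, 1.0, 0.002], [-1.0, -0.017, 0.012]]
wrist_force: [0.0, 0.2, -1.9]
gripper_width: 0.407
17.65 [0.4636 0.2241 0.1628] [-0.3  0.5 -3.2] 0.4036586092078786
```

View pics/w10.png

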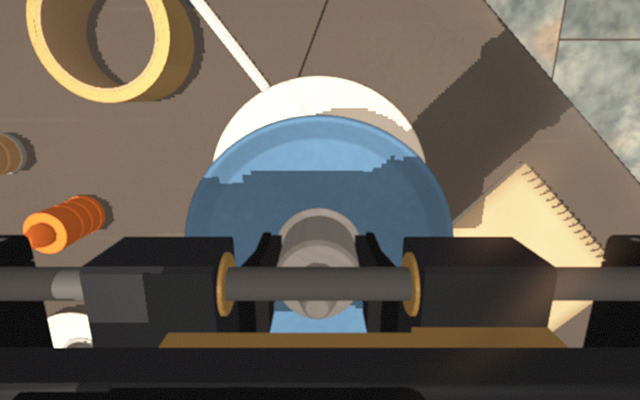

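Aligned over the column (plate centre column ~318). Lowering gently 22 mm.

```bash
python3 -m creep '[[0,0,0.3,-4,0],[0,0,0.3,-8,0],[0,0,0.3,-12,0],[0,0,0.3,-15,0],[0,0,0.3,-18,0],[0,0,0.3,-20,0],[0,0,0.3,-22,0],[0,0,0.3,-22,0]]' | tail -c 600
python3 - <<'E'
from station import *
from h import *
p=capture("side");cv2.imwrite("pics/s1.png",cv2.resize(p["image"][150:350,180:420],None,fx=3,fy=3));print(sense()["wrist_force"])
E
```

```text
time_s: 18.45
tcp_pos: [0.4638, 0.2245, 0.1409]
ee_rot: [[0.012, -0.002, 1.0], [-0.017, 1.0, 0.002], [-1.0, -0.017, 0.012]]
wrist_force: [0.0, -0.5, -2.2]
gripper_width: 0.407
[ 0.77418976 -0.1448835  -2.59602579]
```

View pics/s1.png

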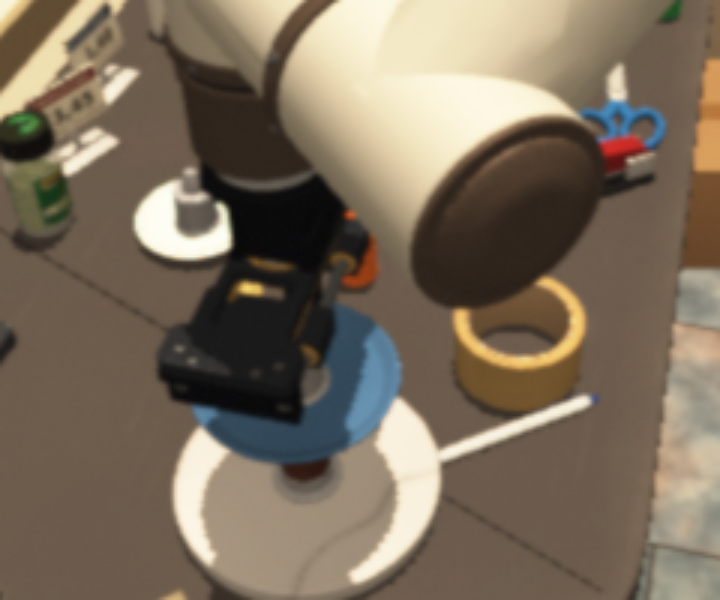

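```bash
python3 -m creep '[[0,0,0,-0.5,0],[0,0,0,-1,0],[0,0,0,-1.5,0],[0,0,0,-1.5,0],[0,0,0,-1.5,0],[0,0,0,-1.5,0],[0,0,0,-1.5,0],[0,0,0,-1.5,0]]' | tail -c 600
```

```text
time_s: 19.3
tcp_pos: [0.4643, 0.2247, 0.1407]
ee_rot: [[0.013, -0.002, 1.0], [-0.016, 1.0, 0.003], [-1.0, -0.016, 0.013]]
wrist_force: [-2.0, -0.1, 4.8]
gripper_width: 0.408
```

```bash
python3 -m creep '[[0.65,0,0,0,0],[0.65,0,0,0,0],[0.65,0,0,0,0],[0.65,0,0,10,0],[0.65,0,0,40,0],[0.65,0,0,80,0],[0.65,0,0,115,0],[0.65,0,0,115,0]]' | tail -c 600
python3 w.py w11
python3 - <<'E'
from h import *
p,s=pickle.load(open("w11.pkl","rb"))
for nm,xy,rad,lo,hi in [("rim",(.464,.224),.08,.118,.126),("boss",(.464,.224),.03,.147,.156),("pin",(.464,.224),.03,.165,.174)]:
    q=near(p,xy,rad,lo,hi); print(nm,len(q),mid(q),(q.mean(0)*1000).round(1),q[:,2].max())
q=near(p,(.464,.224),.055,.112,.12);A=np.c_[q[:,:2]-q[:,:2].mean(0),np.ones(len(q))];print("tilt",np.linalg.lstsq(A,q[:,2],rcond=None)[0],len(q))
E
```

```text
time_s: 20.1
tcp_pos: [0.4668, 0.2264, 0.2621]
ee_rot: [[0.024, -0.003, 1.0], [-0.009, 1.0, 0.003], [-1.0, -0.009, 0.024]]
wrist_force: [0.3, 0.9, -0.0]
gripper_width: 0.651
20.15 [0.4654 0.2257 0.2591] [ 0.3 -0.  -0.3] 0.6494797817460038
rim 5691 ((462.9, 225.3), 65.9) [458.5 225.4 120.6] 0.12578239290866022
boss 1295 ((462.5, 225.3), 18.1) [460.6 225.3 151.2] 0.15592852986552042
pin 253 ((462.3, 225.3), 6.5) [461.8 225.4 168.5] 0.17115882197999477
tilt [ 0.00091364 -0.00234293  0.11607568] 11575
```

View pics/w11.png

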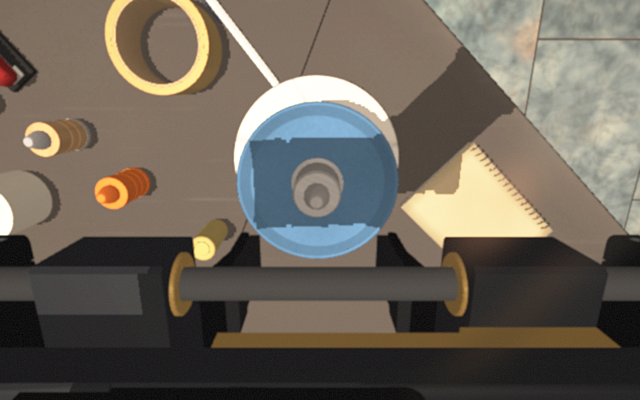

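```bash
python3 -m creep '[[0.65,-4,-35,0,0],[0.65,-8,-80,0,0],[0.65,-13,-128,0,0],[0.65,-18,-176,-15,0],[0.65,-23,-224,-40,0],[0.65,-28,-258,-60,0],[0.65,-29,-273,-70,0],[0.65,-29,-273,-70,0]]' | tail -c 600
python3 w.py w12
python3 - <<'E'
from h import *
p,s=pickle.load(open("w12.pkl","rb"))
for nm,xy,rad,lo,hi in [("top",(.436,-.0475),.03,.045,.054),("pin",(.436,-.0475),.03,.064,.073)]:
    q=near(p,xy,rad,lo,hi); print(nm,len(q),mid(q),(q.mean(0)*1000).round(1),q[:,2].max())
E
```

```text
time_s: 20.95
tcp_pos: [0.434, -0.0494, 0.1868]
ee_rot: [[0.013, 0.001, 1.0], [-0.013, 1.0, -0.001], [-1.0, -0.013, 0.013]]
wrist_force: [0.2, -0.3, -0.2]
gripper_width: 0.65
21.0 [ 0.4354 -0.0483  0.188 ] [ 0.3 -0.3  0.1] 0.6521818663235442
top 905 ((436.0, -47.6), 16.9) [434.4 -47.2  49.5] 0.053917497428980554
pin 197 ((435.8, -47.3), 6.3) [435.2 -47.4  66.7] 0.06877201682338763
```

View pics/w12.png

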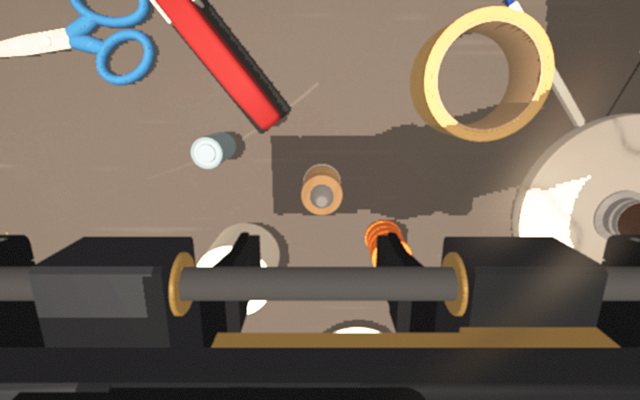

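```bash
python3 -m creep '[[0.6,1,1,-35,0],[0.6,1,1,-80,0],[0.6,1,1,-115,0],[0.6,1,1,-140,0],[0.6,1,1,-154,0],[0.6,1,1,-157,0],[0.6,1,1,-157,0],[0,1,1,-157,0]]' | tail -c 600
python3 -m creep '[[0,0,0,0,0],[0,0,0,0,0],[0,0,0,0,0],[0,0,0,0,0],[0.6,0,0,0,0],[0.6,0,0,0,0],[0.6,0,0,0,0.1],[0.6,0,0,0,0.24]]' | tail -c 600
python3 -m creep '[[0.6,0,0,0,0.145],[0.6,0,0,0,0.29],[0.6,0,0,0,0.435],[0.6,0,0,0,0.58],[0.6,0,0,0,0.725],[0.6,0,0,0,0.87],[0.6,0,0,0,1.015],[0.6,0,0,0,1.16]]' | tail -c 600
python3 -m creep '[[0.6,0,0,0,0.1],[0.6,0,0,0,0.17],[0,0,0,0,0.17],[0,0,0,0,0.17],[0,0,0,0,0.17],[0,0,0,0,0.17],[0,0,0,0,0.17],[0,0,0,0,0.17]]' | tail -c 600
```

```text
time_s: 21.8
tcp_pos: [0.4375, -0.0466, 0.0319]
ee_rot: [[0.018, -0.001, 1.0], [-0.012, 1.0, 0.001], [-1.0, -0.012, 0.018]]
wrist_force: [-0.1, -0.7, -0.5]
gripper_width: 0.566
time_s: 22.6
tcp_pos: [0.4372, -0.0467, 0.0318]
ee_rot: [[0.02, -0.244, 0.97], [-0.007, 0.97, 0.244], [-1.0, -0.012, 0.018]]
wrist_force: [-0.1, -0.1, 0.1]
gripper_width: 0.585
time_s: 23.4
tcp_pos: [0.4369, -0.0468, 0.0316]
ee_rot: [[0.014, -0.987, 0.158], [0.015, 0.158, 0.987], [-1.0, -0.011, 0.017]]
wrist_force: [-0.5, 0.5, -0.3]
gripper_width: 0.604
time_s: 24.2
tcp_pos: [0.4368, -0.0468, 0.0315]
ee_rot: [[0.011, -1.0, -0.011], [0.017, -0.011, 1.0], [-1.0, -0.011, 0.017]]
wrist_force: [-0.7, -0.1, 0.2]
gripper_width: 0.383
```

```bash
python3 -m creep '[[0,0,0,45,0],[0,0,0,90,0],[0,0,0,135,0],[0,2,25,175,0],[0,7,70,200,0],[0,11,115,205,0],[0,15,160,205,0],[0,19,205,205,0]]' | tail -c 600
python3 -m creep '[[0,4,40,0,0],[0,8,60,0,0],[0,8,67,0,0],[0,8,67,0,0],[0,8,67,0,0],[0,8,67,0,0],[0,8,67,0,0],[0,8,67,0,0]]' | tail -c 600
python3 w.py w13
```

```text
time_s: 25.0
tcp_pos: [0.4553, 0.1599, 0.2369]
ee_rot: [[0.011, -1.0, -0.011], [0.018, -0.01, 1.0], [-1.0, -0.011, 0.018]]
wrist_force: [1.5, -0.3, -0.3]
gripper_width: 0.387
time_s: 25.8
tcp_pos: [0.4633, 0.2262, 0.2371]
ee_rot: [[0.011, -1.0, -0.01], [0.019, -0.009, 1.0], [-1.0, -0.012, 0.018]]
wrist_force: [-0.7, 0.0, -0.9]
gripper_width: 0.38
25.85 [0.4634 0.2263 0.2371] [-0.3 -0.1 -0.8] 0.3841557169840525
```

View pics/w13.png

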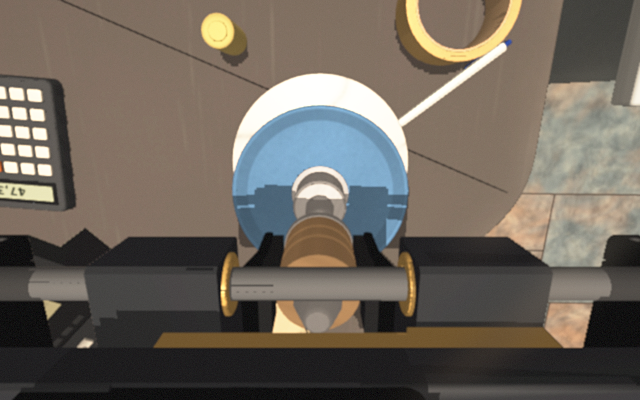

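```bash
python3 - <<'E'
from h import *
p,s=pickle.load(open("w13.pkl","rb"))
for nm,xy,rad,lo,hi in [("rim",(.464,.224),.08,.118,.126),("boss",(.464,.224),.03,.147,.156),("pin",(.464,.224),.03,.166,.174)]:
    q=near(p,xy,rad,lo,hi); print(nm,len(q),mid(q),(q.mean(0)*1000).round(1))
E
python3 -m creep '[[0,0.3,-1.2,-10,0],[0,0.3,-1.2,-22,0],[0,0.3,-1.2,-31,0],[0,0.3,-1.2,-37,0],[0,0.3,-1.2,-42,0],[0,0.3,-1.2,-46,0],[0,0.3,-1.2,-49,0],[0,0.3,-1.2,-51,0]]' | tail -c 600
```

```text
rim 5200 ((462.7, 225.6), 65.7) [462.2 203.6 120.6]
boss 1151 ((462.7, 225.5), 17.9) [462.6 218.7 151.2]
pin 90 ((462.5, 223.4), 5.6) [462.5 221.5 167.9]
time_s: 26.65
tcp_pos: [0.4637, 0.2252, 0.186]
ee_rot: [[0.011, -1.0, -0.01], [0.019, -0.01, 1.0], [-1.0, -0.012, 0.019]]
wrist_force: [0.1, 0.1, -0.1]
gripper_width: 0.383
```

```bash
python3 -m creep '[[0,0,0,-1,0],[0,0,0,-2,0],[0,0,0,-3,0],[0,0,0,-3.5,0],[0,0,0,-3.5,0],[0,0,0,-3.5,0],[0,0,0,-3.5,0],[0,0,0,-3.5,0]]' | tail -c 600
```

```text
time_s: 27.45
tcp_pos: [0.4641, 0.2254, 0.1835]
ee_rot: [[0.013, -1.0, -0.01], [0.019, -0.01, 1.0], [-1.0, -0.013, 0.019]]
wrist_force: [-2.2, -1.0, 6.1]
gripper_width: 0.383
```

```bash
python3 -m creep '[[0.6,0,0,0,0],[0.6,0,0,0,0],[0.6,0,0,0,0],[0.6,0,0,10,0],[0.6,0,0,40,0],[0.6,0,0,80,0],[0.6,0,0,115,0],[0.6,0,0,115,0]]' | tail -c 600
python3 w.py w14
python3 - <<'E'
from h import *
p,s=pickle.load(open("w14.pkl","rb"))
for nm,xy,rad,lo,hi in [("rim",(.464,.224),.08,.118,.126),("top",(.464,.224),.03,.197,.206),("pin",(.464,.224),.03,.215,.224)]:
    q=near(p,xy,rad,lo,hi); print(nm,len(q),mid(q),(q.mean(0)*1000).round(1))
E
```

```text
time_s: 28.25
tcp_pos: [0.4665, 0.2268, 0.305]
ee_rot: [[0.023, -1.0, -0.011], [0.026, -0.011, 1.0], [-0.999, -0.024, 0.026]]
wrist_force: [0.3, -0.1, 0.3]
gripper_width: 0.595
28.3 [0.4651 0.2262 0.3019] [-0.2  0.5 -1. ] 0.5974870406451405
rim 4447 ((462.7, 225.9), 65.8) [462.3 222.3 120.5]
top 1165 ((463.3, 227.1), 16.9) [463.2 225.3 201.5]
pin 274 ((463.2, 226.5), 6.6) [463.3 226.  218.5]
```

View pics/w14.png

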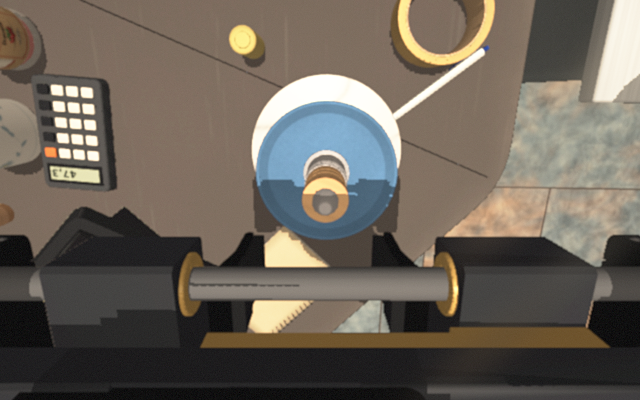

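```bash
python3 -c "
from station import *
s=sense();print(s['ee_rot'].round(4),s['joint_velocities'].round(2),s['joints'].round(2))"
```

```text
[[ 0.0183 -0.9998 -0.0105]
 [ 0.0239 -0.0101  0.9997]
 [-0.9995 -0.0186  0.0237]] [-0.04  2.02 -4.52 -1.71  0.74  0.05] [ 43.78   8.4   -9.47  -0.28 -70.42 -43.1 ]
```

```bash
python3 -m creep '[[0.6,0,0,0,0],[0.6,20,-27,0,0],[0.6,48,-66,0,0],[0.6,76,-104,-15,0],[0.6,104,-143,-40,0],[0.6,132,-181,-65,0],[0.6,160,-220,-90,0],[0.6,172,-236,-100,0]]' | tail -c 600
python3 w.py w15; python3 w.py w15;  python3 - <<'E'
from h import *
p,s=pickle.load(open("w15.pkl","rb"))
for nm,xy,rad,lo,hi in [("rim",(.637,-.010),.065,.010,.017),("boss",(.637,-.010),.03,.039,.048),("pin",(.637,-.010),.03,.057,.066)]:
    q=near(p,xy,rad,lo,hi); print(nm,len(q),mid(q),(q.mean(0)*1000).round(1))
print(s["ee_rot"][2])
E
```

```text
time_s: 29.1
tcp_pos: [0.6368, -0.0125, 0.1979]
ee_rot: [[0.013, -1.0, -0.008], [0.023, -0.008, 1.0], [-1.0, -0.013, 0.023]]
wrist_force: [0.5, 0.8, -0.6]
gripper_width: 0.602
29.15 [ 0.6375 -0.0151  0.195 ] [ 2.8 -1.4 -1.1] 0.5980184983429401
29.2 [ 0.6364 -0.0132  0.1962] [-1.1 -0.2 -1. ] 0.6021133269568335
rim 3396 ((637.2, -9.9), 51.9) [637.  -12.4  12.6]
boss 971 ((637.2, -10.0), 18.1) [637.2 -12.   43.3]
pin 196 ((637.1, -10.4), 6.8) [637.1 -10.9  60.4]
[-0.99971293 -0.00938234  0.02204603]
```

View pics/w15.png

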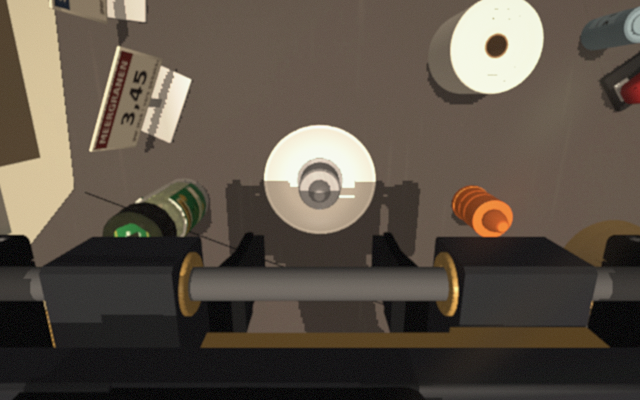

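Run:
```python
from h import *
p=pickle.load(open("top0.pkl","rb"))
q=near(p,(.765,.02),.07,.03,.2);print(mid(q),q.min(0),q.max(0))
p=pickle.load(open("side0.pkl","rb"))
q=near(p,(.765,.02),.07,.03,.2);print(mid(q),q.min(0),q.max(0))
```

```text
((776.7, 36.1), 50.1) [ 0.74200135 -0.01154902  0.03066824] [0.81648522 0.08089804 0.11366466]
((779.0, 35.9), 48.3) [ 0.74494824 -0.01100725  0.03007331] [0.80834257 0.07663355 0.10776929]
```

```bash
python3 -m creep '[[0.6,1,3,0,-0.14],[0.6,1,3.3,-25,-0.28],[0.6,1,3.3,-65,-0.42],[0.6,1,3.3,-105,-0.524],[0.6,1,3.3,-140,-0.524],[0.6,1,3.3,-158,-0.524],[0.6,1,3.3,-163,-0.524],[0.6,1,3.3,-163,-0.524]]' | tail -c 600
python3 -m creep '[[0,0,0,0,0],[0,0,0,0,0],[0,0,0,0,0],[0,0,0,0,0],[0,0,0,0,0],[0.6,0,0,0,0],[0.6,0,0,0,0],[0.6,0,0,0,-0.1]]' | tail -c 600
```

```text
time_s: 30.0
tcp_pos: [0.6363, -0.0094, 0.0329]
ee_rot: [[0.016, -0.869, 0.495], [0.014, 0.495, 0.869], [-1.0, -0.007, 0.02]]
wrist_force: [0.5, 0.5, -0.4]
gripper_width: 0.599
time_s: 30.8
tcp_pos: [0.6362, -0.0096, 0.0328]
ee_rot: [[0.017, -0.814, 0.581], [0.012, 0.581, 0.814], [-1.0, -0.007, 0.02]]
wrist_force: [-0.2, -0.4, 0.2]
gripper_width: 0.566
```

```bash
python3 -m creep '[[0.6,0,0,0,-0.145],[0.6,0,0,0,-0.29],[0.6,0,0,0,-0.435],[0.6,0,0,0,-0.58],[0.6,0,0,0,-0.725],[0.6,0,0,0,-0.87],[0.6,0,0,0,-0.95],[0.6,0,0,0,-0.95]]' | tail -c 600
python3 -m creep '[[0,0,0,0,0],[0,0,0,0,0],[0,0,0,0,0],[0,0,0,0,0],[0,0,0,0,0],[0,0,0,15,0],[0,0,0,30,0],[0,0,0,30,0]]' | tail -c 600
python3 w.py w16
```

```text
time_s: 31.6
tcp_pos: [0.636, -0.0097, 0.0327]
ee_rot: [[0.019, -0.001, 1.0], [-0.007, 1.0, 0.001], [-1.0, -0.007, 0.019]]
wrist_force: [-0.9, -0.8, 0.3]
gripper_width: 0.598
time_s: 32.4
tcp_pos: [0.6374, -0.0094, 0.0645]
ee_rot: [[0.023, -0.001, 1.0], [-0.007, 1.0, 0.001], [-1.0, -0.007, 0.023]]
wrist_force: [0.7, -0.4, -0.9]
gripper_width: 0.406
32.45 [ 0.6365 -0.0095  0.0632] [ 0.5  0.4 -2. ] 0.40651145758619445
```

View pics/w16.png

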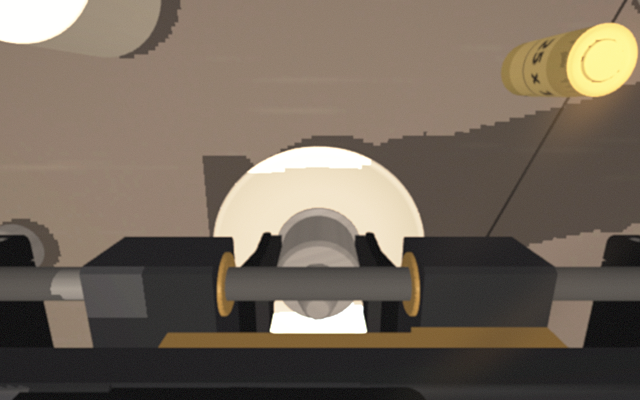

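```bash
python3 -m creep '[[0,0,0,40,0],[0,0,0,85,0],[0,0,0,130,0],[0,0,0,170,0],[0,-15,20,205,0],[0,-40,54,225,0],[0,-67,91,225,0],[0,-94,128,225,0]]' | tail -c 600
python3 -m creep '[[0,-25,34,0,0],[0,-50,68,0,0],[0,-70,95,0,0],[0,-78,106,0,0],[0,-78,106,0,0],[0,-78,106,0,0],[0,-78,106,0,0],[0,-78,106,0,0]]' | tail -c 600
python3 w.py w17
```

```text
time_s: 33.25
tcp_pos: [0.5412, 0.1195, 0.2876]
ee_rot: [[0.021, 0.001, 1.0], [-0.006, 1.0, -0.001], [-1.0, -0.006, 0.021]]
wrist_force: [0.6, 0.3, -1.5]
gripper_width: 0.407
time_s: 34.05
tcp_pos: [0.4637, 0.2246, 0.2874]
ee_rot: [[0.02, 0.002, 1.0], [-0.007, 1.0, -0.002], [-1.0, -0.006, 0.02]]
wrist_force: [0.0, -0.5, -1.1]
gripper_width: 0.405
34.1 [0.4637 0.2247 0.2874] [ 0.2 -0.5 -1.3] 0.4012805101165683
```

View pics/w17.png

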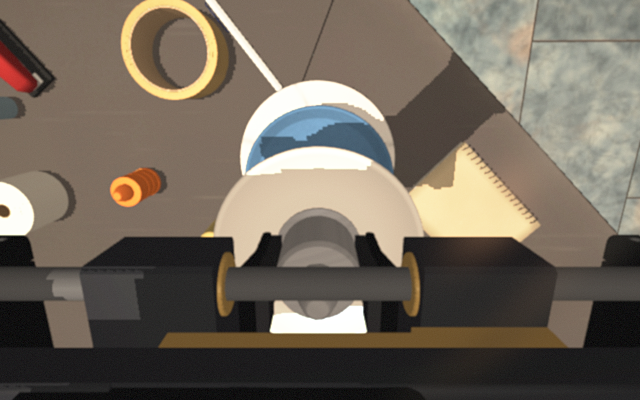

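```bash
python3 -m creep '[[0,0,1,-8,0],[0,0.2,1.2,-18,0],[0,0.2,1.2,-26,0],[0,0.2,1.2,-33,0],[0,0.2,1.2,-39,0],[0,0.2,1.2,-44,0],[0,0.2,1.2,-48,0],[0,0.2,1.2,-50,0]]' | tail -c 600
```

```text
time_s: 34.9
tcp_pos: [0.4638, 0.2259, 0.2371]
ee_rot: [[0.02, 0.002, 1.0], [-0.007, 1.0, -0.002], [-1.0, -0.007, 0.02]]
wrist_force: [-0.3, 0.1, -1.4]
gripper_width: 0.405
```

```bash
python3 -m creep '[[0,0,0,-1,0],[0,0,0,-2,0],[0,0,0,-3,0],[0,0,0,-4,0],[0,0,0,-4,0],[0,0,0,-4,0],[0,0,0,-4,0],[0,0,0,-4,0]]' | tail -c 600
```

```text
time_s: 35.7
tcp_pos: [0.4645, 0.2261, 0.2344]
ee_rot: [[0.022, 0.002, 1.0], [-0.006, 1.0, -0.002], [-1.0, -0.006, 0.022]]
wrist_force: [-0.7, -0.8, 5.9]
gripper_width: 0.402
```

```bash
python3 -m creep '[[0.6,0,0,0,0],[0.6,0,0,0,0],[0.6,0,0,0,0],[0.6,0,0,10,0],[0.6,0,0,40,0],[0.6,0,0,75,0],[0.6,0,0,105,0],[0.6,0,0,110,0]]' | tail -c 600
python3 w.py w18
python3 - <<'E'
from h import *
p,s=pickle.load(open("w18.pkl","rb"))
for nm,xy,rad,lo,hi in [("blue rim",(.464,.224),.08,.118,.126),("rim",(.464,.224),.07,.212,.22),("boss",(.464,.224),.03,.241,.25),("pin",(.464,.224),.03,.259,.268)]:
    q=near(p,xy,rad,lo,hi); print(nm,len(q),mid(q) if len(q) else 0,(q.mean(0)*1000).round(1))
q=near(p,(.464,.224),.042,.206,.214);A=np.c_[q[:,:2]-q[:,:2].mean(0),np.ones(len(q))];print("tilt",np.linalg.lstsq(A,q[:,2],rcond=None)[0],len(q))
E
```

```text
time_s: 36.5
tcp_pos: [0.4659, 0.2269, 0.3494]
ee_rot: [[0.03, 0.002, 1.0], [-0.001, 1.0, -0.002], [-1.0, -0.001, 0.03]]
wrist_force: [0.2, 0.1, 0.8]
gripper_width: 0.599
36.55 [0.4654 0.2268 0.348 ] [-0.6  0.9  0.3] 0.599824187007077
blue rim 1658 ((458.9, 224.5), 65.6) [420.  223.8 120.7]
rim 4523 ((463.2, 226.8), 51.8) [460.5 227.1 214.6]
boss 1343 ((463.1, 226.6), 18.2) [460.7 226.8 245.2]
pin 269 ((462.4, 226.8), 6.7) [462.  226.8 262.5]
tilt [ 0.00337761 -0.00993221  0.21029521] 6122
```

View pics/w18.png

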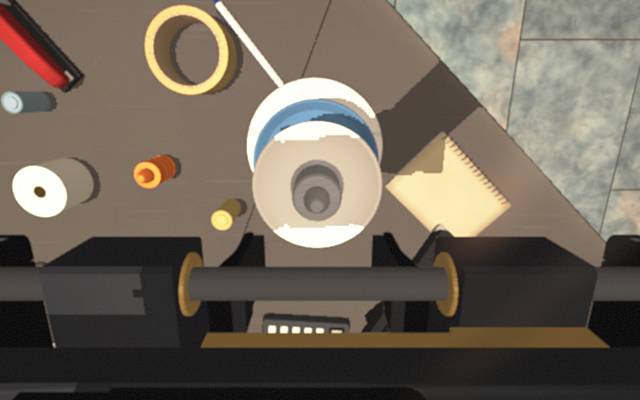

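```bash
python3 -m creep '[[0.75,0,0,0,0],[0.75,12,-28,0,0],[0.75,31,-70,0,0],[0.75,50,-112,0,0],[0.75,69,-154,0,0],[0.75,88,-196,-10,0],[0.75,106,-236,-35,0],[0.75,122,-272,-60,0]]' | tail -c 600
python3 -m creep '[[0.75,18,-38,-25,0],[0.75,36,-76,-50,0],[0.75,54,-114,-70,0],[0.75,64,-140,-85,0],[0.75,68,-150,-90,0],[0.75,68,-152,-90,0],[0.75,68,-152,-90,0],[0.75,68,-152,-90,0]]' | tail -c 600
python3 w.py w19
python3 - <<'E'
from h import *
p,s=pickle.load(open("w19.pkl","rb"))
for nm,xy,rad,lo,hi in [("all",(.655,-.197),.04,.025,.05),("top",(.655,-.197),.04,.035,.05)]:
    q=near(p,xy,rad,lo,hi); print(nm,len(q),mid(q) if len(q) else 0,(q.mean(0)*1000).round(1),q[:,2].max())
E
```

```text
time_s: 37.35
tcp_pos: [0.5875, -0.0472, 0.2862]
ee_rot: [[0.026, 0.002, 1.0], [-0.002, 1.0, -0.002], [-1.0, -0.002, 0.026]]
wrist_force: [0.2, 0.3, 0.2]
gripper_width: 0.747
time_s: 38.15
tcp_pos: [0.6557, -0.1981, 0.1975]
ee_rot: [[0.028, 0.001, 1.0], [-0.002, 1.0, -0.001], [-1.0, -0.002, 0.028]]
wrist_force: [-0.2, -0.3, -0.8]
gripper_width: 0.751
38.2 [ 0.6557 -0.1979  0.1976] [ 0.6 -0.  -0.3] 0.7502854988279557
all 1529 ((655.2, -197.3), 19.4) [ 652.7 -197.3   40.5] 0.04555453567067469
top 1408 ((655.1, -197.3), 19.0) [ 653.5 -197.2   41.2] 0.04555453567067469
```

View pics/w19.png

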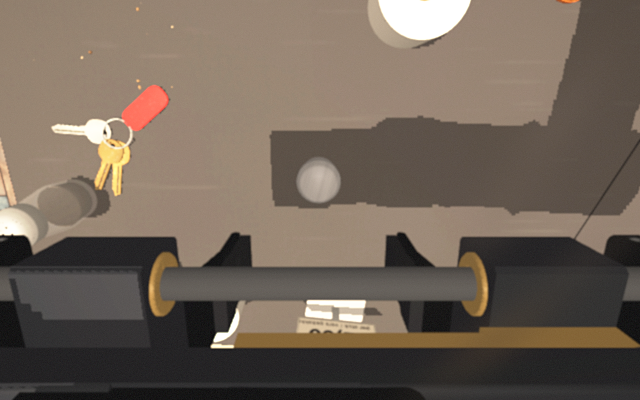

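```bash
python3 -m creep '[[0.75,0,0.6,-35,0],[0.75,0,0.6,-80,0],[0.75,0,0.6,-120,0],[0.75,0,0.6,-147,0],[0.75,0,0.6,-163,0],[0.75,0,0.6,-168,0],[0.75,0,0.6,-168,0],[0,0,0.6,-168,0]]' | tail -c 600
python3 -m creep '[[0,0,0,0,0],[0,0,0,0,0],[0,0,0,0,0],[0,0,0,0,0],[0,0,0,0,0],[0.65,0,0,0,0],[0.65,0,0,0,0],[0.65,0,0,0,0]]' | tail -c 600
python3 -m creep '[[0.65,0,0,0,0.145],[0.65,0,0,0,0.29],[0.65,0,0,0,0.435],[0.65,0,0,0,0.58],[0.65,0,0,0,0.725],[0.65,0,0,0,0.87],[0.65,0,0,0,1.015],[0.65,0,0,0,1.05]]' | tail -c 600
python3 -m creep '[[0.65,0,0,0,0],[0,0,0,0,0],[0,0,0,0,0],[0,0,0,0,0],[0,0,0,0,0],[0,0,0,0,0],[0,0,0,0,0],[0,0,0,0,0]]' | tail -c 600
```

```text
time_s: 39.0
tcp_pos: [0.6569, -0.197, 0.0315]
ee_rot: [[0.031, -0.0, 1.0], [-0.002, 1.0, 0.0], [-1.0, -0.002, 0.031]]
wrist_force: [-0.1, -0.3, 0.4]
gripper_width: 0.713
time_s: 39.8
tcp_pos: [0.6565, -0.197, 0.031]
ee_rot: [[0.03, -0.0, 1.0], [-0.002, 1.0, 0.0], [-1.0, -0.002, 0.03]]
wrist_force: [-0.2, 0.7, 1.2]
gripper_width: 0.606
time_s: 40.6
tcp_pos: [0.6564, -0.1971, 0.0305]
ee_rot: [[0.016, -0.869, 0.495], [0.025, 0.495, 0.869], [-1.0, -0.001, 0.03]]
wrist_force: [0.5, 0.3, 0.4]
gripper_width: 0.65
time_s: 41.4
tcp_pos: [0.6564, -0.1971, 0.0305]
ee_rot: [[0.016, -0.869, 0.495], [0.026, 0.495, 0.869], [-1.0, -0.001, 0.03]]
wrist_force: [0.1, -0.5, -0.7]
gripper_width: 0.438
```

```bash
python3 -m creep '[[0,0,0,40,0],[0,0,0,88,0],[0,0,0,136,0],[0,0,0,184,0],[0,0,0,230,0],[0,-10,22,270,0],[0,-26,57,293,0],[0,-45,99,297,0]]' | tail -c 600
python3 -m creep '[[0,-18,40,0,0],[0,-37,81,0,0],[0,-56,123,0,0],[0,-75,165,0,0],[0,-94,207,0,0],[0,-113,249,0,0],[0,-130,288,0,0],[0,-142,314,0,0]]' | tail -c 600
python3 -m creep '[[0,-4,9,0,0],[0,-4,9,0,0],[0,-4,9,0,0],[0,-4,9,0,0],[0,-4,9,0,0],[0,-4,9,0,0],[0,-4,9,0,0],[0,-4,9,0,0]]' | tail -c 600
python3 w.py w20;python3 - <<'E'
from h import *
p,s=pickle.load(open("w20.pkl","rb"))
for nm,xy,rad,lo,hi in [("rim",(.464,.226),.07,.212,.22),("boss",(.464,.226),.03,.241,.25)]:
    q=near(p,xy,rad,lo,hi); print(nm,len(q),mid(q) if len(q) else 0,(q.mean(0)*1000).round(1))
E
```

```text
time_s: 42.2
tcp_pos: [0.6122, -0.0981, 0.3313]
ee_rot: [[0.023, -0.868, 0.496], [0.025, 0.497, 0.868], [-0.999, -0.008, 0.033]]
wrist_force: [1.4, 1.2, -1.0]
gripper_width: 0.434
time_s: 43.0
tcp_pos: [0.4687, 0.2179, 0.3314]
ee_rot: [[0.023, -0.869, 0.494], [0.026, 0.495, 0.869], [-0.999, -0.008, 0.034]]
wrist_force: [0.3, -0.3, -0.5]
gripper_width: 0.435
time_s: 43.8
tcp_pos: [0.4648, 0.2266, 0.3314]
ee_rot: [[0.023, -0.869, 0.495], [0.026, 0.495, 0.868], [-0.999, -0.008, 0.034]]
wrist_force: [-1.1, 1.2, -0.4]
gripper_width: 0.432
43.85 [0.4647 0.2268 0.3314] [-0.2  0.2 -0.6] 0.43410081272378687
rim 4090 ((463.1, 227.3), 51.7) [456.2 215.  214.5]
boss 1205 ((463.0, 227.0), 18.0) [459.8 221.7 245.2]
```

View pics/w20.png

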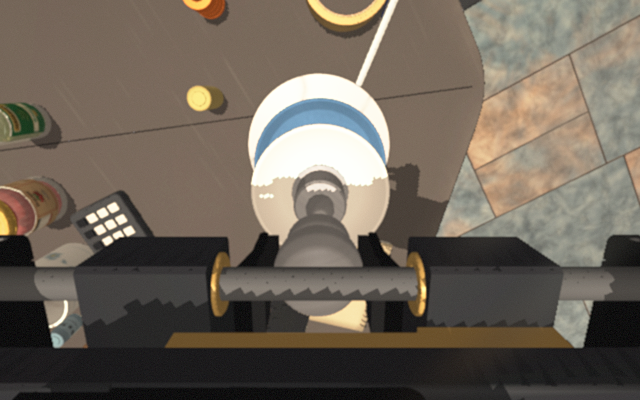

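```bash
python3 -m creep '[[0,-1,0,-8,0],[0,-1,0,-18,0],[0,-1,0,-26,0],[0,-1,0,-33,0],[0,-1,0,-39,0],[0,-1,0,-44,0],[0,-1,0,-48,0],[0,-1,0,-51,0]]' | tail -c 600
python3 -m creep '[[0,0,0,-1,0],[0,0,0,-2,0],[0,0,0,-3,0],[0,0,0,-4,0],[0,0,0,-5,0],[0,0,0,-5,0],[0,0,0,-5,0],[0,0,0,-5,0]]' | tail -c 600
```

```text
time_s: 44.65
tcp_pos: [0.4638, 0.2268, 0.2801]
ee_rot: [[0.023, -0.869, 0.495], [0.026, 0.495, 0.868], [-0.999, -0.008, 0.034]]
wrist_force: [0.6, 0.3, -0.4]
gripper_width: 0.439
time_s: 45.45
tcp_pos: [0.4643, 0.2271, 0.2763]
ee_rot: [[0.026, -0.869, 0.494], [0.027, 0.495, 0.868], [-0.999, -0.009, 0.036]]
wrist_force: [-0.5, -0.1, 5.1]
gripper_width: 0.437
```

```bash
python3 -m creep '[[0.65,0,0,0,0],[0.65,0,0,0,0],[0.65,0,0,0,0],[0.65,0,0,5,0],[0.65,0,0,25,0],[0.65,0,0,55,0],[0.65,0,0,85,0],[0.65,0,0,90,0]]' | tail -c 600
python3 w.py w21
python3 -m creep '[[0.65,0,0,0,0],[0.65,5,-25,0,0],[0.65,10,-65,0,0],[0.65,15,-110,0,0],[0.65,20,-155,0,0],[0.65,25,-200,0,0],[0.65,28,-240,0,0],[0.65,28,-240,0,0]]' | tail -c 600
python3 - <<'E'
from station import *
from h import *
P={n:capture(n) for n in("top","side")}
cv2.imwrite("pics/f_side.png",cv2.resize(P["side"]["image"][90:390,130:430],None,fx=2,fy=2))
cv2.imwrite("pics/f_top.png",cv2.resize(P["top"]["image"][90:280,190:440],None,fx=3.1,fy=3.1))
P["wrist"]=pickle.load(open("w21.pkl","rb"))[0]
for n,p in P.items():
  for nm,xy,rad,lo,hi in [("blue rim",(.464,.225),.08,.112,.126),("white rim",(.464,.226),.065,.208,.220),("knob",(.464,.227),.03,.274,.294),("paper",(.51,-.123),.05,.05,.066),("coins",(.55,.103),.03,.05,.062),("bcoins",(.402,-.139),.03,.042,.055)]:
    q=near(p,xy,rad,lo,hi)
    if len(q)>10: print(n,nm,len(q),mid(q),(q.mean(0)*1000).round(1),(q[:,2].max()*1000).round(1))
  for nm,lo,hi,r in [("blue floor",.110,.121,.058),("white floor",.205,.215,.045)]:
    q=near(p,(.464,.226),r,lo,hi)
    if len(q)>50:
      A=np.c_[q[:,:2]-q[:,:2].mean(0),np.ones(len(q))];print(n,nm,"tilt",np.linalg.lstsq(A,q[:,2],rcond=None)[0].round(4),len(q))
E
```

```text
time_s: 46.25
tcp_pos: [0.4656, 0.2276, 0.3707]
ee_rot: [[0.032, -0.869, 0.494], [0.031, 0.495, 0.868], [-0.999, -0.013, 0.043]]
wrist_force: [1.1, 0.3, -0.1]
gripper_width: 0.651
46.3 [0.4651 0.2276 0.3694] [ 0.2 -0.2 -0.5] 0.649286761974314
time_s: 47.1
tcp_pos: [0.4925, -0.0161, 0.3679]
ee_rot: [[0.027, -0.866, 0.499], [0.029, 0.5, 0.866], [-0.999, -0.009, 0.039]]
wrist_force: [0.1, -0.1, 0.1]
gripper_width: 0.65
top paper 292 ((510.5, -122.3), 33.1) [ 510.3 -122.6   57.7] 65.7
top bcoins 38 ((402.8, -138.7), 12.2) [ 402.4 -139.6   47.6] 54.0
side blue rim 2312 ((463.6, 225.1), 65.9) [460.2 234.9 117.4] 125.9
side white rim 1518 ((463.4, 226.9), 52.3) [462.1 232.9 212.2] 219.9
side knob 380 ((462.8, 229.7), 19.2) [461.3 233.9 284.6] 291.8
side paper 348 ((510.9, -122.3), 34.6) [ 510.7 -119.4   56. ] 60.7
side bcoins 57 ((402.9, -138.4), 14.0) [ 404.  -136.5   45.9] 48.9
side blue floor tilt [0.0009 0.0055 0.1162] 1744
side white floor tilt [ 0.0012 -0.004   0.2106] 1035
wrist blue rim 2615 ((461.9, 223.8), 65.7) [442.3 189.1 119.1] 124.2
wrist white rim 8198 ((463.3, 227.2), 51.8) [459.2 220.4 212.3] 219.9
wrist knob 2498 ((463.5, 227.9), 19.5) [461.7 225.3 286.5] 291.4
wrist coins 418 ((549.8, 103.1), 13.8) [549.3 103.3  54.8] 57.6
wrist blue floor tilt [0.0078 0.0073 0.117 ] 1226
wrist white floor tilt [ 0.0047 -0.0069  0.2108] 5434
```

View pics/f_side.png

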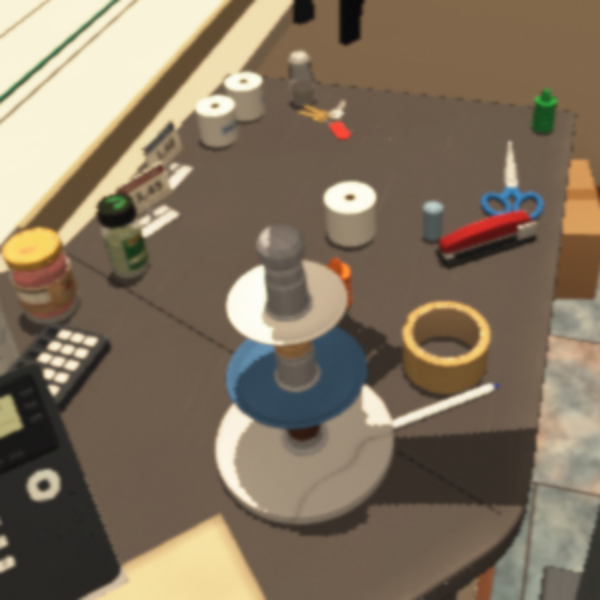

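View pics/f_top.png

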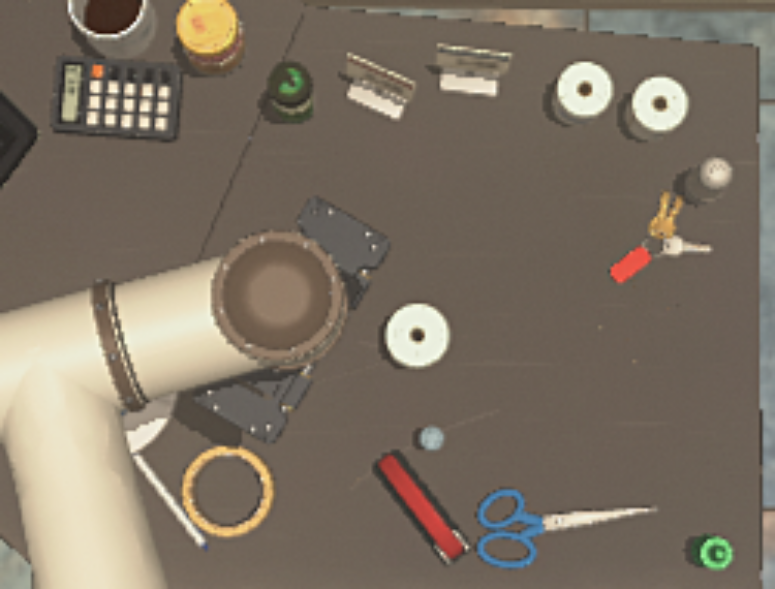

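```bash
python3 -c "
from station import *
print(finish_job())"
```

```text
the job is handed in; nothing more can be done
None
```

I built the stand on its marble base in the order you gave: dark column, blue plate, short pale column, white plate, steel knob. I handed it in at about 47 s. Each part was lowered until light contact (about 5–6 N) and only then released. The gripper was at most 0.3 mm from its expected seated height each time.

**Stack:** Blue and white plate floors measured 116–117 mm and 210–211 mm high, against 116 and 210 expected. The knob is at its full height of about 290 mm.

**Upright:** In the last pictures both plates are level to within about 0.6° and the stack looks upright. The part centres shift up to about 4 mm from base to knob. That is consistent with the joint play plus camera error.

**Bystanders:** The paper roll and both coin rolls were within about 0.5 mm of their starting positions. The yellow coin roll was hidden in the last top and side views, so its check comes from the wrist picture taken just before the arm moved away.

**What disagreed:**
- The trained networks' points were up to about 1–2 cm off, and some landed on the wrong thing, so I took positions from the depth images.
- The tool drifted to about 2° of tilt over the run, but the seated plates measured level.

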